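Find the slip angle of a paint coating on a tilt ramp

TASK

Slowly tilt the hinged ramp up by its handle until the round steel disc slips down to the foot bar, and leave the ramp standing at that angle: the square cork-soled block beside it must not have slipped as well, and neither weight may be touched. Then note the angle: slide the marker along its track towards the hinge until its nose rod is felt to bear on the touch strip under the ramp's edge, pressing only lightly (about 3 to 6 N), and let go of it so that it stays there, touching.

Things in the scene. Friction and masses are not known exactly. Their poses are not given: they have to be found in the camera images.
- rig: Slip tester, a grey base plate 420 x 300 mm and 10 mm thick, fixed to the bench. Origin on the bench straight below the ramp's hinge axis; its x axis runs level from the hinge to below the ramp's free end, y level towards the marker's track, z up. The track is two low rails along x on the plate, on the y side of the ramp.
- ramp (a joint): Tilt of the ramp in rad: 0 lying level as it starts, growing as the free end is raised, at most 0.75. The hinge is stiff (about 1.7 N m of friction): the ramp stays at whatever angle it is left. Ramp and weights also weigh on it, so raising takes about 14 N straight up at the handle.
- ramp_hinge (a point): On the hinge axis, mid-width, 50 mm above the bench, level with the ramp's underside. Axes turn with the ramp: x to the free end, y to the marker's side, z square to it, up. The board spans x -10 to 250, y -75 to 75, z 0 to 12 mm; a foot bar stops weights at x = 20. Touch strip: a steel flat, x 70 to 240, y 55 to 75, hung below on screws; its flat underside is at z = -6 to -16 (unknown, varies).
- ramp_handle (a point): Middle of the ramp's handle: a level round steel bar 12 mm thick, 90 mm long (along the hinge's direction) on two uprights over the free end; 228 mm along the ramp from the hinge, 57 mm square above the underside (45 mm above the board). Grip it from above, fingers closing along the ramp; it turns between the fingers as the ramp tilts.
- disc_center (a point): Centre of the round flat steel disc, 46 mm across, 18 mm high, 0.23 kg, on the ramp 130 to 155 mm from the hinge, to one side of the middle (either side). It slips first, at an unknown angle between about 0.3 and 0.5 rad, and takes a second or so to slide down; at rest against the foot bar its centre is 43 mm from the hinge along the ramp.
- block_center (a point): Centre of the square steel block with a cork sole, 44 x 44 mm, 18 mm high, about 0.23 kg, standing beside the disc on the ramp. It would slip only some 0.06 to 0.08 rad beyond the disc's slip angle, and must stay up there.
- marker_post (a point): Grip point on the marker's upright post (22 x 22 mm), on its centre line, 30 mm below its top, 100 mm above the bench. Axes: x along the track away from the hinge, y away from the ramp, z up. The marker is loose, 0.7 kg: a flat shoe 110 x 96 x 12 mm between the rails (10 mm high, 1.5 mm play) with post and nose. It starts beyond the ramp's free end; the post passes 56 mm clear of the ramp's side.
- marker_nose (a point): On the axis of the marker's nose, 10 mm from its free end: a level round rod 10 mm thick from the post to 23 mm in under the ramp's side edge; axis 100 mm above the bench. It bears on the strip when this point is 11 to 21 mm square below the ramp's underside, depending on the strip: find it by feel. The marker slides with 1 to 2 N; 3 to 6 N more is a light touch, over 9 N spoils the reading.
- tin_a: Bystander: small paint tin, 76 mm across, 85 mm high, beyond the free end of the tester. Leave it alone.
- tin_b: Bystander: paint tin, 96 mm across, 115 mm high. Leave it alone.
- tape: Bystander: roll of masking tape lying flat, 96 mm across, 24 mm high, beside the tester. Leave it alone.
- scraper: Bystander: spatula lying on the bench. Leave it alone.
- brush: Bystander: brush lying on the bench. Leave it alone.
- cup: Bystander: white plastic cup, 80 mm across, 95 mm high. Leave it alone.
- opener: Bystander: screwdriver used as tin opener, lying on the bench. Leave it alone.
Things that resemble listed ones, but are neither listed nor needed, are in the scene too. What is shaped like the part that bears marker_post but orange is not meant.

How it is judged (in metres and radians):
On the way, in this order (a step that is already met when the one before it is completed fails the run):
1. the disc has slipped down to the foot bar of the tilted ramp (its centre within 65 mm of the hinge) while the square block is still up (over 115 mm) (x of disc_center in the frame of ramp_hinge between 0.02 and 0.065 m and z of disc_center in the frame of ramp_hinge between 0.01 and 0.035 m and x of block_center in the frame of ramp_hinge above 0.115 m and z of block_center in the frame of ramp_hinge below 0.035 m), for 0.2 s.
2. the marker's nose presses lightly on the touch strip under the ramp (over 1.5 N) (contact force between marker and ramp above 1.5 N and contact force between marker and ramp above 0.2 N and z of marker_nose in the frame of ramp_hinge between -0.024 and -0.008 m and x of marker_nose in the frame of ramp_hinge between 0.07 and 0.24 m), for 0.1 s.
At the end, for the whole second after the job is handed in: Ramp still, tilted over 0.2 rad; disc at the foot bar (centre within 65 mm of the hinge); block still up (beyond 115 mm); marker down in its track, released, at rest, its nose still bearing on the strip under the ramp (over 0.2 N) (all of step 1 and contact force between marker and ramp above 0.2 N and z of marker_nose in the frame of ramp_hinge between -0.024 and -0.008 m and x of marker_nose in the frame of ramp_hinge between 0.07 and 0.24 m and value of joint ramp above 0.2 rad and z of marker_post in the frame of rig below 0.104 m and y of marker_post in the frame of rig between 0.136 and 0.148 m and not (velocity of joint ramp above 0.01 rad/s) and not (velocity of joint ramp below -0.01 rad/s) and linear speed of each of marker, disc, block below 0.01 m/s); the robot touches nothing.
It fails at once if the square block slips too: the ramp was tilted too far or jolted (x of block_center in the frame of ramp_hinge below 0.11 m).
It fails at once if a weight is touched by the robot (over 0.5 N) (contact force between any of the fingers, the arm and disc above 0.5 N or contact force between any of the fingers, the arm and block above 0.5 N).
It fails at once if the marker is pressed against the ramp or its strip with more than 12 N (contact force between marker and ramp above 12 N).
It fails at once if a bystander is moved by more than 20 mm (distance of any of tin_a, tin_b, tape, scraper, brush, cup, opener from where it was at the start of the episode above 0.02 m).
It also fails if it takes over 72 s, if anything falls off the work surface, if the arm or the gripper's body presses on something with over 40 N, if the wrist force passes 120 N, or if a joint passes its speed limit or range.

ROBOT

A 7-joint arm with a two-finger parallel gripper is mounted at the origin on the work surface. World frame = base frame: x ahead of the robot, y to its left, z up, the work surface at z = 0. Lengths are in mm, angles in rad, forces in N, time in s.
With the tool pointing down it reaches from about 425 to 950 mm from the base axis. Payload 4.7 kg.
Tool frame: the origin (TCP) lies on the centre line of the jaws, within the pads' length; the fingertips stand 14 mm ahead of it and the grasp point (between the pads) lies 5 mm behind it; x points along the fingers, y is the direction in which the jaws open and shut, and the axes are right-handed (so a half turn about x gives the same grasp; the last joint's range is limited). The gripper opens to 85 mm and grips with 20 to 120 N. Pads are 22 mm wide; open, the fingers measure 114 mm over their backs; the gripper's body (76 mm by 85 mm) begins 54 mm behind the grasp point. The pads swing forward as they close: fully open they stand 13 mm farther back than shut.
Start: joints at [1.105, 0.469, -0.049, 1.532, 0.024, 1.141, -0.082], TCP at [285.599, -611.621, 245.335] pointing down, gripper open.
Joint ranges: [-2.59, 2.59], [-0.33, 1.99], [-1.39, 1.29], [0.1, 2.45], [-1.04, 4.18], [0.21, 1.99], [-2.66, 2.66]. Speed limits (rad/s): [2.57, 2.57, 3.14, 3.14, 3.14, 3.14, 3.14].

INTERFACE

Orientations are given as a 3x3 rotation matrix whose columns are the frame's x, y, z axes.
In Python, from workcell import ctrl gives the robot as it stands. The module is installed in compiled form; this text tells all that it offers.
- The arm moves only by the shell command python3 -m creep 'ROWS' [FORCE]. ROWS is text: rows parted by semicolons, each of 5 numbers parted by spaces: the opening, from 0 (shut) to 1 (fully open), then the shift along the tool's x, y, z in cm, then the turn about the tool's x in degrees. In form: claw x y z roll; .... A call has 1 to 20 rows; each row shifts and turns the commanded pose from where the row before left it, along the tool's axes as they then stand; what a row does not reach is not made up. A row lasts 1/10 s, in which the tool goes at most 50 mm and 8.59 degrees, less where a joint would pass 70% of its speed; a pose out of reach is approached as far as the arm can. A call with a gripper value outside its range is refused whole. The fingers move at their own pace and stop on an object; FORCE is the grip in N (left out, the last holds). Time passes only in rows, so rows that do not move let the fingers close. It gives the time, the measured TCP pose, the force and the opening at its end, in the units of the state.
- ctrl.state(): the state, without advancing time (a new reading comes with each control period).
- ctrl.read_camera(name): name is "side" or "top"; returns the picture (420x560x3 uint8, red, green, blue); there is no depth.
- ctrl.get_calibration(name): a dict with "intrinsics" (3x3 intrinsics, pixels), "extrinsics" (4x4, takes a point from world to camera coordinates). Camera axes: x right, y down, z forward; pixel columns grow to the right and rows downward; lengths in mm; the calibration is good to about 2 mm. A picture is of the moment at which its call begins. get_calibration takes no time and is no camera call.
- ctrl.job_done(): hands the job in, once; it reports no verdict.
Trained networks look in the newest picture that a camera, given by its name, has taken for a name from the list of things; names that differ only in an ending like _2 or _b are one class to them, and where a whole thing is asked for, a point or a joint stands for the part that bears it (a point fixed in the world has none). Each returns a list of dicts, best first, with "conf" (0 to 1); they miss things now and then, are a little off and sometimes report something else, mostly with a low value. They report only what shows in the picture. A call takes as long as a camera call. They do not tell look-alikes from the thing itself.
- ctrl.spot_in(camera, target): "point" ([column, row] in pixels, amid what is visible of it).
The state is a dict: "clock": time; "joints": joint angles; "qd": joint speeds; "tau": joint torques, N m; "tcp_pos": TCP position; "orientation": TCP orientation; "wrist_force": force on the tool from outside, world axes, zero at the start; "wrist_torque": the same for the moment, N m; "width": finger opening in mm.
Only numpy, scipy, OpenCV 4.12 (cv2) and the standard library are available. Lean on these libraries where they do the work, as an engineer would, in place of code of your own. Each camera call takes 0.05 s, during which the arm holds its last target.

## Working session

There is one attempt and no reset: what is moved stays moved. The work goes in short steps, Python scripts to look and compute and a shell command to move; the robot and the scene stay as the last step left them, time stands still between calls to the robot, and variables do not carry over. Pictures are saved under pics/ and viewed, and the job is handed in when it is done.

```bash
mkdir -p pics; cat > look.py <<'E'
import sys,cv2
from workcell import ctrl
def snap(c,n):
    im=ctrl.read_camera(c); cv2.imwrite(f'pics/{n}.png',im[:,:,::-1]); return im
E
python3 - <<'E'
from look import *
import numpy as np
np.set_printoptions(precision=3,suppress=True)
for c in('side','top'):
    snap(c,c+'0'); k=ctrl.get_calibration(c); print(c,np.array(k['intrinsics']),np.array(k['extrinsics']))
    for t in('rig','ramp_handle','disc_center','block_center','marker_post','marker_nose'):
        print(t,[(round(d['conf'],2),np.round(d['point'])) for d in ctrl.spot_in(c,t)[:4]])
s=ctrl.state()
print(s['clock'],s['tcp_pos'],s['orientation'],s['width'],s['wrist_force'])
E
```

```text
side [[420.16    0.    275.53 ]
 [  0.    420.16  215.054]
 [  0.      0.      1.   ]] [[  -0.815   -0.579    0.01   380.184]
 [  -0.407    0.561   -0.72   278.004]
 [   0.412   -0.591   -0.694 1116.814]
 [   0.       0.       0.       1.   ]]
rig [(0.56, array([267., 244.])), (0.39, array([272., 199.]))]
ramp_handle [(0.98, array([273., 245.]))]
disc_center [(0.66, array([268., 225.]))]
block_center [(0.61, array([289., 234.])), (0.41, array([344., 193.]))]
marker_post [(0.87, array([277., 195.])), (0.72, array([397., 223.])), (0.59, array([298., 171.]))]
marker_nose [(0.84, array([273., 197.])), (0.72, array([298., 167.])), (0.69, array([398., 224.]))]
top [[411.755   0.    282.724]
 [  0.    411.755 214.73 ]
 [  0.      0.      1.   ]] [[   0.009   -1.       0.009  -30.586]
 [  -1.      -0.009   -0.028  478.694]
 [   0.028   -0.009   -1.    1117.048]
 [   0.       0.       0.       1.   ]]
rig [(0.97, array([274., 220.])), (0.43, array([272., 209.])), (0.33, array([414., 237.]))]
ramp_handle [(0.81, array([261., 226.])), (0.22, array([415., 238.]))]
disc_center [(0.49, array([274., 211.]))]
block_center [(0.63, array([278., 237.]))]
marker_post [(0.89, array([329., 185.])), (0.63, array([382., 326.])), (0.61, array([397., 164.]))]
marker_nose [(0.85, array([329., 184.])), (0.83, array([386., 325.])), (0.69, array([401., 166.]))]
0.7 [ 285.583 -611.636  245.373] [[ 0.     0.423 -0.906]
 [-0.    -0.906 -0.423]
 [-1.     0.    -0.   ]] 85.19103840808657 [-0.763  0.761  0.603]
```

```bash
python3 - <<'E'
import cv2
for c in('side','top'):
    im=cv2.imread(f'pics/{c}0.png'); cv2.imwrite(f'pics/{c}0z.png',cv2.resize(im[100:340,130:450],(800,600),interpolation=cv2.INTER_CUBIC))
E
```

```text
(no output)
```

View pics/top0z.png

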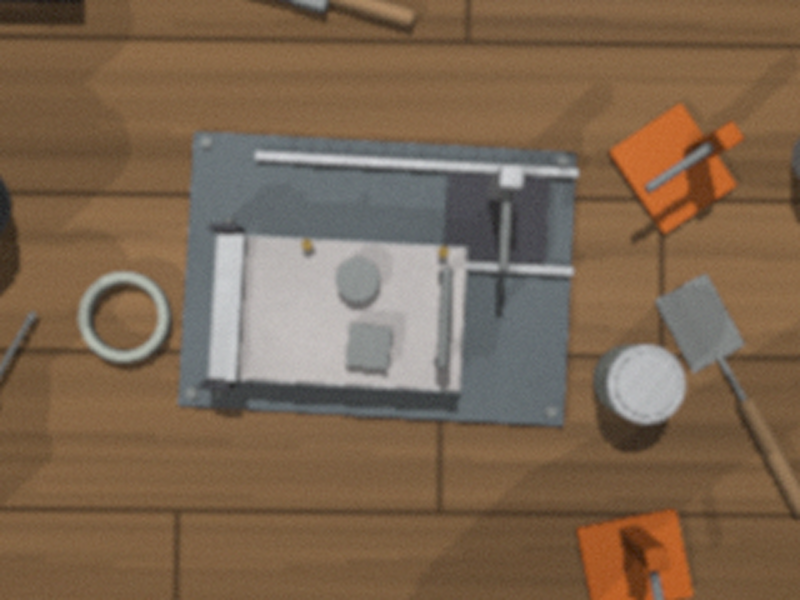

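View pics/side0z.png

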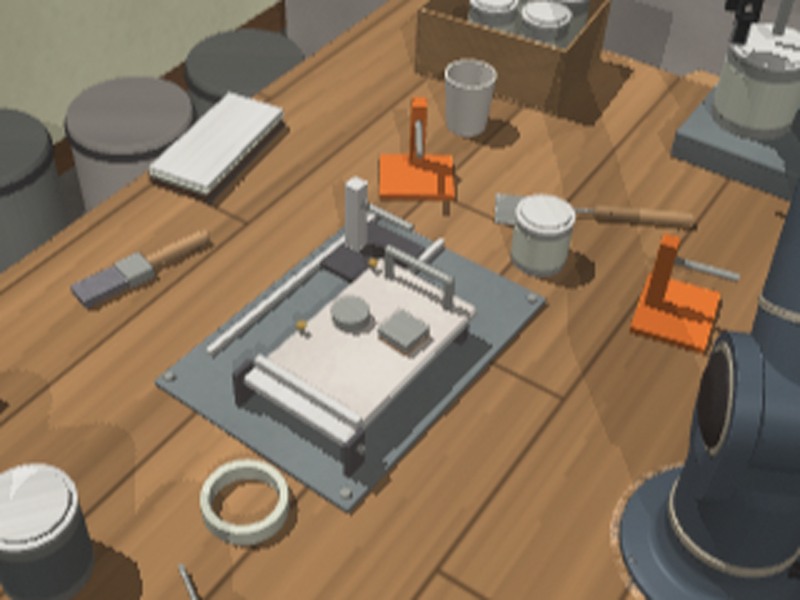

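View pics/top0.png

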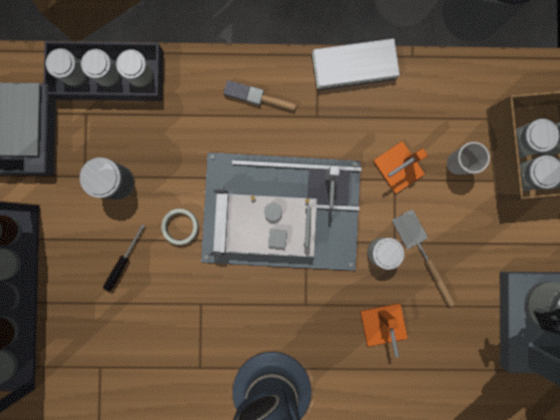

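```bash
cat > geo.py <<'E'
import numpy as np
from workcell import ctrl
from scipy.optimize import least_squares
np.set_printoptions(precision=2,suppress=True)
def cal(c):
    k=ctrl.get_calibration(c); return np.array(k['intrinsics']),np.array(k['extrinsics'])
def proj(c,P):
    K,E=cal(c); p=(E[:3,:3]@np.atleast_2d(P).T).T+E[:3,3]; q=(K@p.T).T; return q[:,:2]/q[:,2:]
def back(c,uv,z):
    K,E=cal(c); R,t=E[:3,:3],E[:3,3]; o=-R.T@t; d=R.T@np.linalg.solve(K,[uv[0],uv[1],1]); return o+d*(z-o[2])/d[2]
def rig2w(p,P):
    x,y,a=p; P=np.atleast_2d(np.array(P,float)); c,s=np.cos(a),np.sin(a)
    return np.c_[x+c*P[:,0]-s*P[:,1], y+s*P[:,0]+c*P[:,1], P[:,2]]
E
python3 - <<'E'
from geo import *
Z=lambda u,v:np.array([130+(u+.5)/2.5-.5,100+(v+.5)/2.5-.5])
c={k:back('top',Z(*p),10) for k,p in dict(hl=(193,132),fl=(578,152),fr=(565,427),hr=(180,405)).items()}
print(c); L=lambda a,b:np.linalg.norm(c[a]-c[b]); print(L('hl','fl'),L('hr','fr'),L('hl','hr'),L('fl','fr'))
obs=[(250,75,62,467,247),(250,-75,62,462,391),(228,45,107,446,262),(228,-45,107,442,365)]
rail=[]
f=lambda p:np.concatenate([(proj('top',rig2w(p,[o[:3]]))[0]-Z(*o[3:])) for o in obs]+[])
d=c['fl']-c['hl']; a0=np.arctan2(d[1],d[0]); print('yaw',a0,np.arctan2(*(c['fr']-c['hr'])[[1,0]]))
r=least_squares(f,[600,100,a0]); print(r.x,r.fun)
f2=lambda p:f([p[0],p[1],a0]); r2=least_squares(f2,[600,100]); print(r2.x,r2.fun)
print('side pred',proj('side',rig2w(r.x,[(228,0,107)])),proj('side',rig2w([*r2.x,a0],[(228,0,107),(228,45,107),(228,-45,107)])))
print('post',back('top',Z(511,177),130))
E
```

```text
{'hl': array([646.93, 182.01,  10.  ]), 'fl': array([ 629.25, -239.12,   10.  ]), 'fr': array([ 329.06, -225.92,   10.  ]), 'hr': array([349.65, 191.98,  10.  ])}
421.50390949958756 418.4035901010483 297.4487895958826 300.4836627749451
yaw -1.6127529510441445 -1.6200304905268836
[456.87 139.85  -1.61] [-0.28 -0.98 -0.7  -0.82  0.44  3.38  0.5  -1.64]
[458.38 139.79] [-0.1  -0.94 -0.88 -0.81  0.55  3.36  0.39 -1.67]
side pred [[297.32 204.78]] [[297.3  204.77]
 [285.47 198.66]
 [309.5  211.07]]
post [ 584.55 -149.78  130.  ]
```

```bash
cat >> geo.py <<'E'
RIG=(457.8,139.8,-1.614)
def w2rig(P,p=RIG):
    x,y,a=p; P=np.atleast_2d(P); c,s=np.cos(a),np.sin(a); d=P-[x,y,0]
    return np.c_[c*d[:,0]+s*d[:,1],-s*d[:,0]+c*d[:,1],d[:,2]]
Z=lambda u,v:np.array([130+(u+.5)/2.5-.5,100+(v+.5)/2.5-.5])
E
python3 - <<'E'
from geo import *
print('post',w2rig(back('top',Z(511,177),130)), 'disc',w2rig(back('top',Z(358,277),80)),'block',w2rig(back('top',Z(369,343),80)))
print('tin',w2rig(back('top',Z(646,383),85)),'side post pred',proj('side',rig2w(RIG,[(296,142,130)])), 'handle side', w2rig(back('side',Z(418,268),107)))
print('corners',w2rig(np.array([back('top',Z(*q),10) for q in((193,132),(578,152),(565,427),(180,405))])))
print('handle w',rig2w(RIG,[(228,0,107)]))
from look import *
for c in('side','top'):
    im=ctrl.read_camera(c)
    big=cv2.resize(im[150:290,190:390] if c=='top' else im[150:300,190:390],None,fx=4,fy=4,interpolation=cv2.INTER_CUBIC)
    big=big.copy()
    for P in [(228,45,107),(228,-45,107),(250,75,62),(250,-75,62),(-10,75,62),(296,142,130),(296,25,100)]:
        q=proj(c,rig2w(RIG,[P]))[0]; u=(q-[190,150]+.5)*4
        cv2.circle(big,(int(u[0]),int(u[1])),4,(255,0,0),1)
    cv2.imwrite(f'pics/{c}_ov.png',big[:,:,::-1])
E
```

```text
post [[283.83 139.14 130.  ]] disc [[138.97  35.68  80.  ]] block [[153.69 -30.96  80.  ]]
tin [[436.8  -56.87  85.  ]] side post pred [[274.55 170.17]] handle side [[219.47  -3.77 107.  ]]
corners [[ -50.34  187.13   10.  ]
 [ 371.16  187.66   10.  ]
 [ 370.94 -112.83   10.  ]
 [ -47.46 -110.3    10.  ]]
handle w [[447.95 -87.99 107.  ]]
```

View pics/top_ov.png

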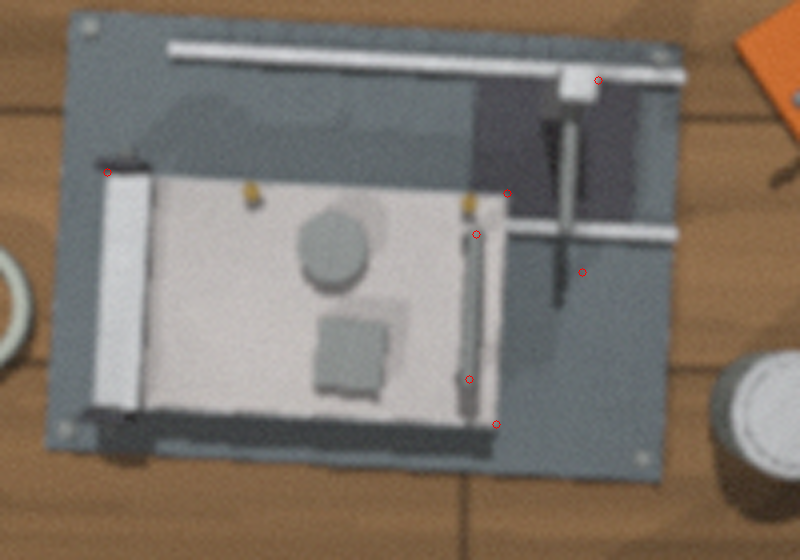

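View pics/side_ov.png

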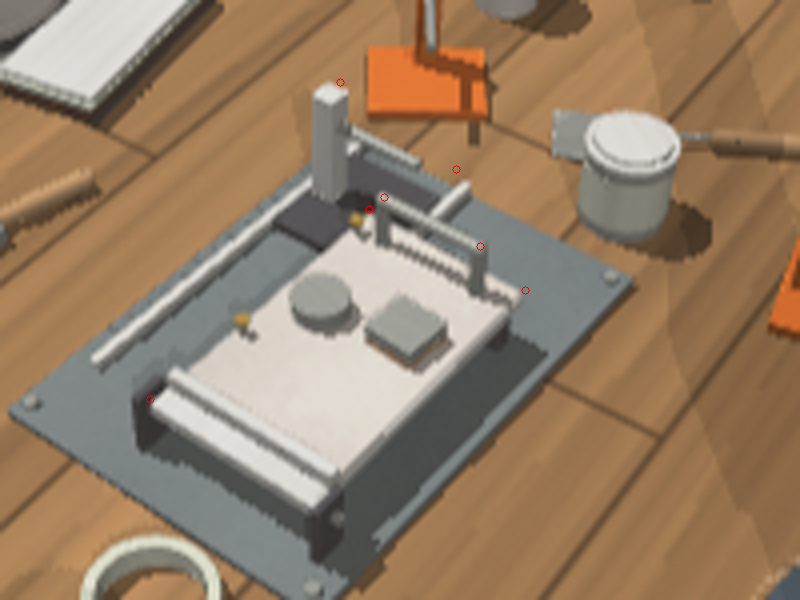

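```bash
python3 -m creep '0.5 0 0 0 6.9; 0.5 0 0 0 6.9; 0.5 0 0 0 6.9; 0.5 0 0 0 6.8; 0.5 0 -3.8 -1 0; 0.5 0 -3.8 -1 0; 0.5 0 -3.8 -1 0; 0.5 0 -3.8 -1 0; 0.5 0 -3.8 -1 0; 0.5 0 -3.8 -1 0; 0.5 0 -3.8 -1 0; 0.5 0 -3.8 -1 0; 0.5 0 -3.8 -1 0; 0.5 0 -3.8 -1 0; 0.5 0 -3.8 -1 0; 0.5 0 -3.8 -1 0; 0.5 0 -3.8 -1 0; 0.5 0 -3.6 -1 0; 0.5 0 0 0 0; 0.5 0 0 0 0' 25
cat >> geo.py <<'E'
def st(tgt=None):
    s=ctrl.state(); R=np.array(s['orientation']); p=np.array(s['tcp_pos'])
    print('t',round(s['clock'],2),'rig',w2rig(p)[0],'w',round(s['width'],1),'F',np.array(s['wrist_force']),'Frig',w2rig(np.array(s['wrist_force']),(0,0,RIG[2]))[0])
    if tgt is not None: print('tool move cm',R.T@(rig2w(RIG,[tgt])[0]-p)/10)
    return s
E
python3 -c "
from geo import *
s=st((228,0,104));print(np.array(s['orientation']))"
```

```text
clock: 2.8
tcp_pos: [448.5, -87.7, 245.5]
orientation: [[0.0, -0.041, -0.999], [-0.0, -0.999, 0.041], [-1.0, 0.0, -0.0]]
wrist_force: [-0.6, -0.8, -0.9]
width: 42.9
t 2.8 rig [227.69   0.52 245.5 ] w 42.9 F [-0.59 -0.82 -0.95] Frig [ 0.84 -0.55 -0.95]
tool move cm [14.15  0.02  0.06]
[[ 0.   -0.04 -1.  ]
 [-0.   -1.    0.04]
 [-1.    0.   -0.  ]]
```

Descend to 20 mm short and look.

```bash
python3 -m creep '0.5 2 0 0 0; 0.5 3 0 0 0; 0.5 3 0 0 0; 0.5 2 0 0 0; 0.5 1 0 0 0; 0.5 0 0 0 0; 0.5 0 0 0 0' 
python3 - <<'E'
from geo import *
from look import *
st((228,0,104))
a=snap('side','s1')[130:290,180:400]; b=snap('top','t1')[140:300,180:400]
cv2.imwrite('pics/c1.png',cv2.resize(np.hstack([a,b])[:,:,::-1],None,fx=1.8,fy=1.8,interpolation=cv2.INTER_CUBIC))
E
```

```text
clock: 3.5
tcp_pos: [448.9, -88.8, 136.0]
orientation: [[0.001, -0.044, -0.999], [-0.0, -0.999, 0.044], [-1.0, 0.0, -0.001]]
wrist_force: [1.2, 0.3, 0.6]
width: 42.3
t 3.5 rig [228.82   0.97 136.01] w 42.3 F [1.23 0.35 0.62] Frig [-0.4   1.22  0.62]
tool move cm [ 3.2  -0.08  0.1 ]
```

View pics/c1.png

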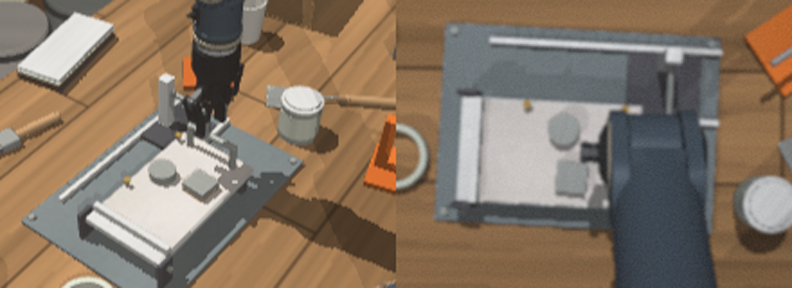

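The fingers are above the handle, jaws along the ramp, and both weights stay visible in the two views. I'll go down and close.

```bash
python3 -m creep '0.5 0.8 0 0 0; 0.5 0.8 0 0 0; 0.5 0.8 0 0 0; 0.5 0.8 0 0 0; 0.5 0 0 0 0; 0.3 0 0 0 0; 0.25 0 0 0 0; 0.2 0 0 0 0; 0.15 0 0 0 0; 0.1 0 0 0 0; 0.1 0 0 0 0; 0 0 0 0 0; 0 0 0 0 0' 25
python3 - <<'E'
from geo import *
from look import *
st((228,0,104))
a=snap('side','s2')[130:290,180:400]
cv2.imwrite('pics/c2.png',cv2.resize(a[:,:,::-1],None,fx=3.5,fy=3.5,interpolation=cv2.INTER_CUBIC))
E
```

```text
clock: 4.9
tcp_pos: [448.7, -86.8, 103.7]
orientation: [[0.001, -0.042, -0.999], [0.001, -0.999, 0.042], [-1.0, -0.001, -0.001]]
wrist_force: [0.1, 6.2, 3.2]
width: 10.8
t 4.9 rig [226.79   0.68 103.66] w 10.8 F [0.06 6.16 3.16] Frig [-6.16 -0.21  3.16]
tool move cm [-0.03  0.12  0.07]
```

View pics/c2.png

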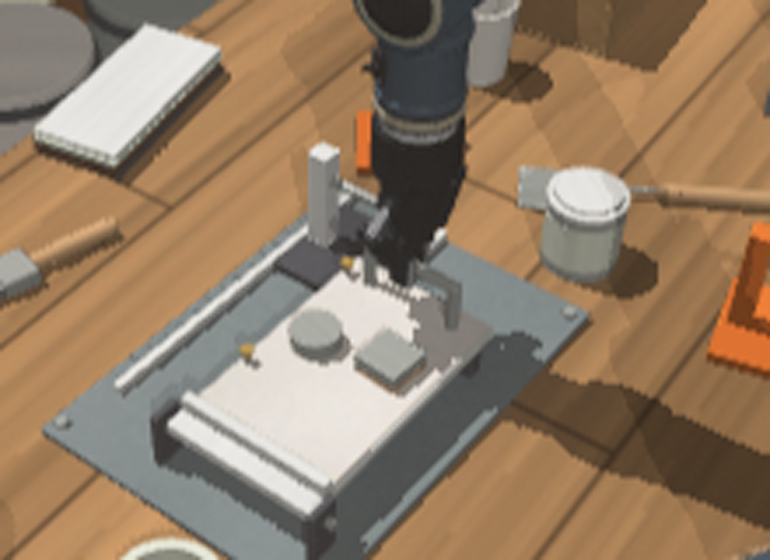

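```bash
python3 -m creep '0 -0.2 -0.05 0 0; 0 -0.25 -0.07 0 0; 0 -0.45 -0.13 0 0; 0 -0.45 -0.14 0 0; 0 -0.45 -0.14 0 0; 0 -0.44 -0.16 0 0; 0 -0.44 -0.16 0 0; 0 -0.44 -0.17 0 0; 0 -0.43 -0.18 0 0; 0 -0.43 -0.19 0 0; 0 -0.2 -0.1 0 0; 0 -0.2 -0.1 0 0; 0 0 0 0 0; 0 0 0 0 0' 40
cat >> geo.py <<'E'
def ang():
    s=st(); x,_,z=w2rig(np.array(s['tcp_pos']))[0]
    a=np.arctan2(z+3.3-50,x+1.2)-.245; b=np.arcsin((z+3.3-50)/235)-.245
    th=b; print('theta xz',a,'z',b)
    for d in (.02,):
        f=.245+th; print('per .02: tool x',-.47*np.cos(f+.01),'y',-.47*np.sin(f+.01))
    return th
def shot(n):
    from look import snap; import cv2
    th=ang(); a=snap('side',n)[130:290,180:400]; 
    cv2.imwrite(f'pics/{n}c.png',cv2.resize(a[:,:,::-1],None,fx=3,fy=3,interpolation=cv2.INTER_CUBIC))
    for t in('disc_center','block_center'): print(t,[(round(d['conf'],2),np.round(d['point'],1)) for d in ctrl.spot_in('side',t)[:2]])
    # predicted pixels of disc & block tops up / disc down
    c,s=np.cos(th),np.sin(th)
    for nm,x,y in(('disc up',139-2,34),('disc down',43,34),('block up',152,-31)):
        print(nm,proj('side',rig2w(RIG,[(x*c-21*s-1.2,y,50+x*s+21*c)])))
E
python3 -c "
from geo import *
shot('r1')"
```

```text
clock: 6.35
tcp_pos: [449.2, -72.4, 145.9]
orientation: [[0.001, -0.043, -0.999], [0.0, -0.999, 0.043], [-1.0, -0.0, -0.001]]
wrist_force: [6.1, 1.9, -13.4]
width: 10.8
t 6.35 rig [212.34   0.58 145.87] w 10.8 F [  6.07   1.87 -13.39] Frig [ -2.13   5.99 -13.39]
theta xz 0.18975201561167038 z 0.19062953697274604
per .02: tool x -0.42409956377954766 y -0.20258223022268593
disc_center [(0.65, array([267.5, 244.3])), (0.55, array([265.6, 222.6]))]
block_center [(0.69, array([288.5, 227.8]))]
disc up [[268.6  220.29]]
disc down [[248.54 242.44]]
block up [[289.23 226.56]]
```

View pics/r1c.png

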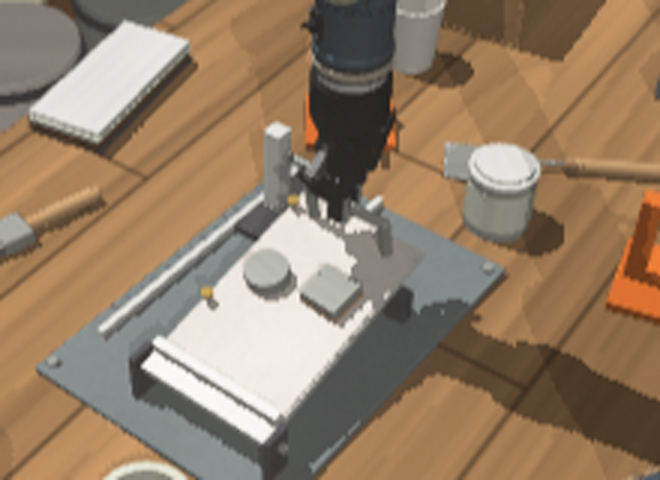

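Ramp at about 0.19 rad by both estimates; disc (zoom 267,272) and block are still up. I'll go on to about 0.28.

```bash
python3 -m creep '0 -0.2 -0.1 0 0; 0 -0.22 -0.1 0 0; 0 -0.22 -0.1 0 0; 0 -0.21 -0.11 0 0; 0 -0.21 -0.11 0 0; 0 -0.21 -0.11 0 0; 0 -0.21 -0.11 0 0; 0 -0.2 -0.11 0 0; 0 -0.2 -0.12 0 0; 0 0 0 0 0; 0 0 0 0 0' 
python3 -c "
from geo import *
shot('r2')"
```

```text
clock: 7.6
tcp_pos: [449.6, -63.0, 164.5]
orientation: [[0.001, -0.043, -0.999], [-0.0, -0.999, 0.043], [-1.0, 0.0, -0.001]]
wrist_force: [5.4, 1.3, -12.7]
width: 10.7
t 7.6 rig [202.99   0.6  164.5 ] w 10.7 F [  5.35   1.27 -12.69] Frig [ -1.5    5.29 -12.69]
theta xz 0.2782930560170268 z 0.28009635741515204
per .02: tool x -0.4043031642087285 y -0.23966424725187918
disc_center [(0.67, array([267.4, 219.2]))]
block_center [(0.8, array([289.9, 224. ]))]
disc up [[267.6  218.38]]
disc down [[247.88 242.21]]
block up [[288.34 224.42]]
```

```bash
python3 -m creep '0 -0.1 -0.06 0 0; 0 -0.1 -0.06 0 0; 0 -0.1 -0.06 0 0; 0 -0.1 -0.06 0 0; 0 0 0 0 0; 0 0 0 0 0; 0 0 0 0 0; 0 0 0 0 0' 
python3 -c "
from geo import *
shot('r3')"
python3 -m creep '0 -0.1 -0.06 0 0; 0 -0.1 -0.06 0 0; 0 -0.1 -0.06 0 0; 0 -0.1 -0.07 0 0; 0 0 0 0 0; 0 0 0 0 0; 0 0 0 0 0; 0 0 0 0 0' 
python3 -c "
from geo import *
shot('r4')"
```

```text
clock: 8.55
tcp_pos: [449.7, -60.9, 168.3]
orientation: [[0.001, -0.043, -0.999], [-0.0, -0.999, 0.043], [-1.0, 0.0, -0.001]]
wrist_force: [5.6, -0.1, -15.1]
width: 10.0
t 8.55 rig [200.89   0.56 168.33] w 10.0 F [  5.6   -0.12 -15.15] Frig [ -0.12   5.6  -15.15]
theta xz 0.29678421449509007 z 0.2990199461867994
per .02: tool x -0.3996957384611147 y -0.24727174657858542
disc_center [(0.72, array([264.3, 219.4])), (0.65, array([178. , 210.4]))]
block_center [(0.48, array([290.6, 222.1]))]
disc up [[267.36 218.01]]
disc down [[247.74 242.18]]
block up [[288.12 224.  ]]
clock: 9.5
tcp_pos: [449.8, -58.6, 172.3]
orientation: [[0.001, -0.043, -0.999], [-0.001, -0.999, 0.043], [-1.0, 0.001, -0.001]]
wrist_force: [5.4, -0.5, -15.3]
width: 10.4
t 9.5 rig [198.52   0.54 172.28] w 10.4 F [  5.37  -0.51 -15.31] Frig [  0.27   5.39 -15.31]
theta xz 0.31631009395185006 z 0.3187705867779167
per .02: tool x -0.3947343248945653 y -0.2551172529446642
disc_center [(0.71, array([263.5, 216.6])), (0.66, array([143.5, 313.9]))]
block_center [(0.49, array([289.6, 225.6]))]
disc up [[267.1  217.64]]
disc down [[247.58 242.15]]
block up [[287.88 223.58]]
```

```bash
python3 -m creep '0 -0.1 -0.06 0 0; 0 -0.1 -0.06 0 0; 0 -0.1 -0.07 0 0; 0 -0.09 -0.07 0 0; 0 0 0 0 0; 0 0 0 0 0; 0 0 0 0 0; 0 0 0 0 0' 
python3 -c "
from geo import *
shot('r5')"
```

```text
clock: 10.45
tcp_pos: [449.9, -56.2, 176.2]
orientation: [[0.001, -0.043, -0.999], [-0.001, -0.999, 0.043], [-1.0, 0.001, -0.001]]
wrist_force: [6.0, -0.7, -13.6]
width: 10.3
t 10.45 rig [196.12   0.56 176.21] w 10.3 F [  5.96  -0.66 -13.62] Frig [  0.41   5.98 -13.62]
theta xz 0.3358361030360676 z 0.3386955153030393
per .02: tool x -0.38957311547844375 y -0.2629311463033984
disc_center [(0.7, array([265.8, 216.9]))]
block_center [(0.62, array([288. , 221.9]))]
disc up [[266.82 217.28]]
disc down [[247.41 242.13]]
block up [[287.62 223.18]]
```

View pics/r5c.png

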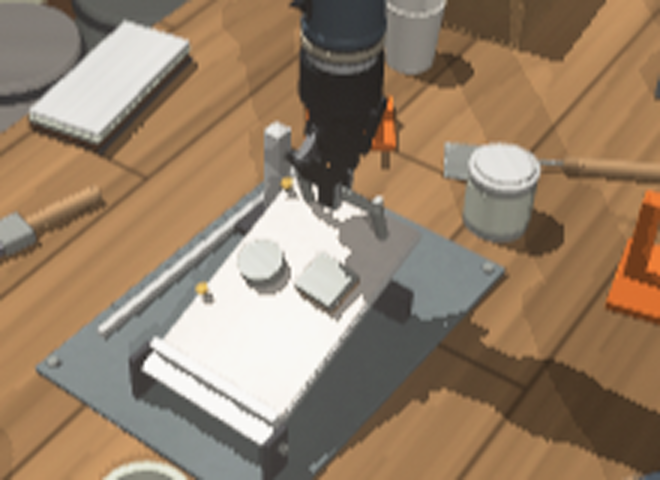

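Disc at zoom (262,265), block at (325,281): both still up at 0.336.

```bash
python3 -m creep '0 -0.1 -0.06 0 0; 0 -0.1 -0.06 0 0; 0 -0.09 -0.07 0 0; 0 -0.09 -0.07 0 0; 0 0 0 0 0; 0 0 0 0 0; 0 0 0 0 0; 0 0 0 0 0' 
python3 -c "
from geo import *
shot('r6')"
```

```text
clock: 11.4
tcp_pos: [450.0, -53.7, 180.0]
orientation: [[0.001, -0.043, -0.999], [-0.001, -0.999, 0.043], [-1.0, 0.001, -0.001]]
wrist_force: [6.0, -0.3, -14.7]
width: 10.5
t 11.4 rig [193.68   0.56 179.97] w 10.5 F [  6.02  -0.27 -14.71] Frig [  0.01   6.02 -14.71]
theta xz 0.3548146382797689 z 0.3580119696653802
per .02: tool x -0.38442185627464004 y -0.27040679802541945
disc_center [(0.67, array([142.5, 313.3])), (0.47, array([265.7, 216.6]))]
block_center [(0.73, array([289.2, 221. ])), (0.69, array([270.8, 183.2]))]
disc up [[266.54 216.94]]
disc down [[247.25 242.11]]
block up [[287.36 222.8 ]]
```

```bash
python3 -m creep '0 -0.1 -0.06 0 0; 0 -0.1 -0.06 0 0; 0 -0.09 -0.07 0 0; 0 -0.09 -0.08 0 0; 0 0 0 0 0; 0 0 0 0 0; 0 0 0 0 0; 0 0 0 0 0' 
python3 -c "
from geo import *
shot('r7')"
```

```text
clock: 12.35
tcp_pos: [450.1, -51.2, 183.7]
orientation: [[0.001, -0.043, -0.999], [-0.001, -0.999, 0.043], [-1.0, 0.001, -0.001]]
wrist_force: [6.0, -1.0, -14.3]
width: 9.9
t 12.35 rig [191.16   0.56 183.69] w 9.9 F [  5.97  -1.01 -14.32] Frig [  0.75   6.01 -14.32]
theta xz 0.37385133191584463 z 0.3773603139827155
per .02: tool x -0.3791183053342581 y -0.2777936474444299
disc_center [(0.78, array([265.2, 216.3]))]
block_center [(0.49, array([287.3, 224.2]))]
disc up [[266.25 216.62]]
disc down [[247.09 242.1 ]]
block up [[287.09 222.43]]
```

```bash
python3 -m creep '0 -0.09 -0.07 0 0; 0 -0.09 -0.07 0 0; 0 -0.1 -0.07 0 0; 0 -0.09 -0.07 0 0; 0 0 0 0 0; 0 0 0 0 0; 0 0 0 0 0; 0 0 0 0 0; 0 0 0 0 0' 
python3 -c "
from geo import *
shot('r8')"
```

```text
clock: 13.4
tcp_pos: [450.2, -48.6, 187.5]
orientation: [[0.001, -0.044, -0.999], [-0.002, -0.999, 0.044], [-1.0, 0.002, -0.001]]
wrist_force: [6.3, -2.3, -15.3]
width: 10.1
t 13.4 rig [188.56   0.54 187.46] w 10.1 F [  6.34  -2.27 -15.32] Frig [  2.     6.43 -15.32]
theta xz 0.393200978889815 z 0.3972103549792281
per .02: tool x -0.37352976373180996 y -0.28526394024912827
disc_center [(0.69, array([261.5, 221.3]))]
block_center [(0.8, array([287.2, 222.2]))]
disc up [[265.94 216.3 ]]
disc down [[246.92 242.09]]
block up [[286.79 222.07]]
```

View pics/r8c.png

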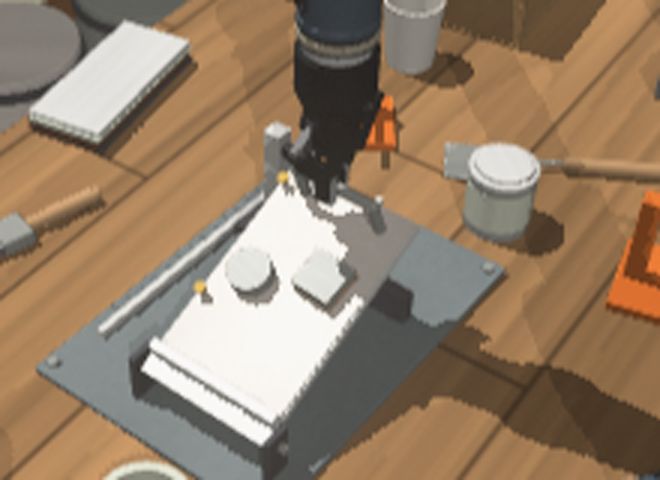

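The disc has moved from (262,265) to (250,270) and is slipping, so I'll hold.

```bash
python3 -m creep '0 0 0 0 0; 0 0 0 0 0; 0 0 0 0 0; 0 0 0 0 0; 0 0 0 0 0; 0 0 0 0 0; 0 0 0 0 0; 0 0 0 0 0; 0 0 0 0 0' 
python3 -c "
from geo import *
shot('r9')"
```

```text
clock: 14.45
tcp_pos: [450.2, -48.6, 187.5]
orientation: [[0.001, -0.044, -0.999], [-0.002, -0.999, 0.044], [-1.0, 0.002, -0.001]]
wrist_force: [6.4, -1.8, -14.1]
width: 10.6
t 14.45 rig [188.54   0.58 187.47] w 10.6 F [  6.36  -1.81 -14.08] Frig [  1.53   6.43 -14.08]
theta xz 0.39328528606736146 z 0.3972671509510546
per .02: tool x -0.37351356128664226 y -0.2852851547749544
disc_center [(0.51, array([244.9, 242.8])), (0.16, array([271.6, 234.2]))]
block_center [(0.65, array([289.3, 221.2]))]
disc up [[265.94 216.3 ]]
disc down [[246.92 242.09]]
block up [[286.79 222.07]]
```

View pics/r9c.png

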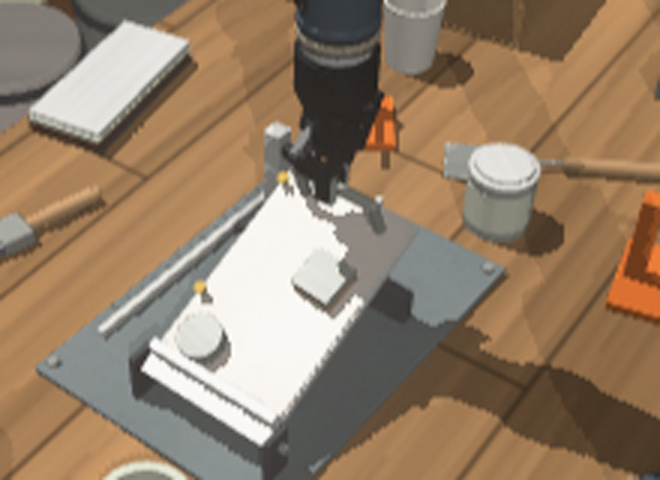

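The disc (199,337) lies at the foot bar and the block (325,278) is unmoved. Before opening I'll take the arm's upward load off.

```bash
python3 -m creep '0 0.1 0 0 0; 0 0.05 0 0 0; 0 0 0 0 0' 20
python3 -c "
from geo import *
ang()"
```

```text
clock: 14.9
tcp_pos: [450.3, -48.6, 187.4]
orientation: [[0.001, -0.044, -0.999], [-0.002, -0.999, 0.044], [-1.0, 0.002, -0.001]]
wrist_force: [3.2, -4.4, -7.3]
width: 10.6
t 14.9 rig [188.52   0.6  187.41] w 10.6 F [ 3.17 -4.41 -7.28] Frig [ 4.27  3.36 -7.28]
theta xz 0.3931483876388051 z 0.3969533824534721
per .02: tool x -0.37360305639323976 y -0.28516794394466866
```

```bash
python3 -m creep '0 0.07 0.03 0 0; 0 0.07 0.04 0 0; 0 0 0 0 0' 20
python3 -c "
from geo import *
ang()"
```

```text
clock: 15.2
tcp_pos: [450.3, -48.7, 187.1]
orientation: [[0.001, -0.044, -0.999], [-0.002, -0.999, 0.044], [-1.0, 0.002, -0.001]]
wrist_force: [-1.1, -5.3, 5.1]
width: 10.3
t 15.2 rig [188.66   0.63 187.09] w 10.3 F [-1.15 -5.31  5.13] Frig [ 5.35 -0.92  5.13]
theta xz 0.3917339959928774 z 0.3952857336109762
per .02: tool x -0.374078096659683 y -0.28454450899546246
```

```bash
python3 -m creep '0 -0.07 0 0 0; 0.2 0 0 0 0; 0.3 0 0 0 0; 0.4 0 0 0 0; 0.4 0 0 0 0; 0.4 0 0 0 0; 0.4 -0.5 0 0 0; 0.4 -1 0 0 0; 0.4 -2 0 0 0; 0.4 -2 0 0 0; 0.4 -2 0 0 0; 0.4 0 0 0 0' 20
python3 -c "
from geo import *
shot('r10'); st((310,142,290))"
```

```text
clock: 16.4
tcp_pos: [452.0, -47.7, 265.3]
orientation: [[0.007, -0.043, -0.999], [-0.001, -0.999, 0.043], [-1.0, 0.0, -0.007]]
wrist_force: [1.6, -0.0, 0.3]
width: 34.2
t 16.4 rig [187.53   2.32 265.28] w 34.2 F [ 1.55 -0.01  0.3 ] Frig [-0.06  1.55  0.3 ]
theta xz 0.6135494434435389 z 0.9497279814107479
per .02: tool x -0.16823511697395763 y -0.4388586850191742
disc_center [(0.58, array([246.3, 243.2])), (0.22, array([221.9, 378.6]))]
block_center [(0.55, array([245.1, 244.2])), (0.48, array([288.5, 221.3]))]
disc up [[253.13 213.92]]
disc down [[241.26 244.28]]
block up [[273.79 219.32]]
t 16.55 rig [187.68  -0.   261.67] w 34.1 F [ 0.18 -0.39  0.16] Frig [0.38 0.19 0.16]
tool move cm [ -2.84  12.23 -14.2 ]
```

View pics/r10c.png

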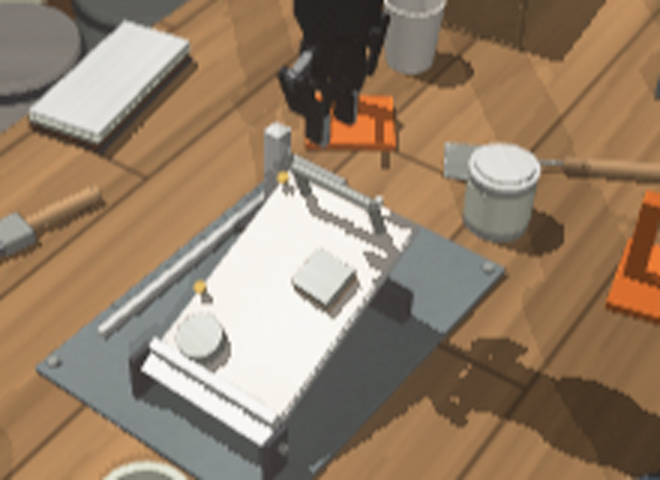

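The ramp stayed up, with disc and block in place. Next: over the marker post at rig (284, 142), then down with open jaws around it.

```bash
python3 -m creep '0.65 0 1.6 -2.4 0; 0.65 0 1.6 -2.4 0; 0.65 0 1.6 -2.4 0; 0.65 0 1.6 -2.4 0; 0.65 0 1.6 -2.3 0; 0.65 0 1.6 -2.3 0; 0.65 0 0 0 0; 0.65 0 0 0 0; 0.65 2 0 0 0; 0.65 3 0 0 0; 0.65 3 0 0 0; 0.65 1.5 0 0 0; 0.65 0 0 0 0; 0.65 0 0 0 0' 20
python3 - <<'E'
from geo import *
from look import *
st((284,142,95))
a=snap('side','s3')[100:260,180:400]; b=snap('top','t3')[140:300,220:440]
cv2.imwrite('pics/c3.png',cv2.resize(np.hstack([a,b])[:,:,::-1],None,fx=1.8,fy=1.8,interpolation=cv2.INTER_CUBIC))
E
```

```text
clock: 17.95
tcp_pos: [588.1, -149.3, 167.8]
orientation: [[0.001, -0.043, -0.999], [-0.0, -0.999, 0.043], [-1.0, 0.0, -0.001]]
wrist_force: [0.8, -0.3, 0.5]
width: 55.4
t 17.95 rig [283.25 142.7  167.76] w 55.4 F [ 0.78 -0.34  0.45] Frig [0.31 0.8  0.45]
tool move cm [7.28 0.07 0.08]
```

View pics/c3.png

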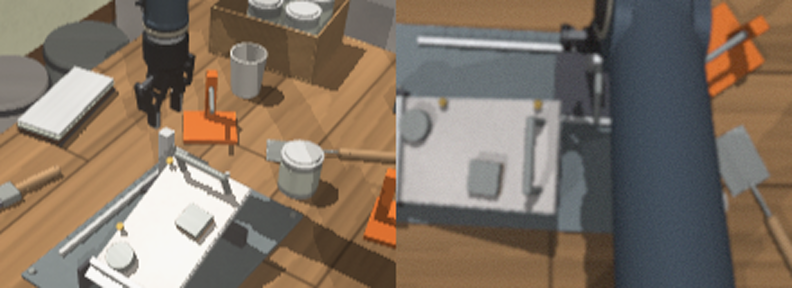

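```bash
python3 -m creep '0.65 1.5 0 0 0; 0.65 2 0 0 0; 0.65 2 0 0 0; 0.65 1.2 0 0 0; 0.65 0.5 0 0 0; 0.65 0 0 0 0; 0.5 0 0 0 0; 0.4 0 0 0 0; 0.36 0 0 0 0; 0.36 0 0 0 0; 0.36 0 0 0 0' 20
python3 - <<'E'
from geo import *
from look import *
st((284,142,95))
a=snap('side','s4')[100:260,180:400]; b=snap('top','t4')[140:300,220:440]
cv2.imwrite('pics/c4.png',cv2.resize(np.hstack([a,b])[:,:,::-1],None,fx=1.8,fy=1.8,interpolation=cv2.INTER_CUBIC))
th=.393
for d in(11,16,21):print(d,(50*np.cos(th)+d)/np.sin(th))
E
```

```text
clock: 19.15
tcp_pos: [587.9, -149.8, 95.2]
orientation: [[0.001, -0.043, -0.999], [-0.0, -0.999, 0.043], [-1.0, 0.0, -0.001]]
wrist_force: [0.0, -0.1, -0.5]
width: 30.8
t 19.15 rig [283.71 142.53  95.24] w 30.8 F [ 0.   -0.07 -0.49] Frig [ 0.07  0.01 -0.49]
tool move cm [0.02 0.03 0.05]
11 149.33153220113934
16 162.38767739917967
21 175.44382259722
```

View pics/c4.png

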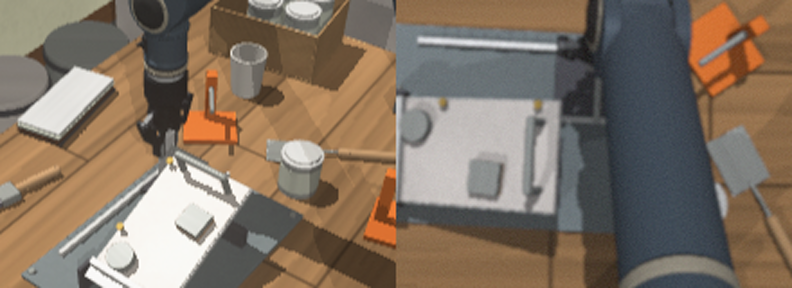

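```bash
python3 -m creep '0.36 0 -0.2 0 0; 0.36 0 -0.2 0 0; 0.36 0 -0.3 0 0; 0.36 0 -0.5 0 0; 0.36 0 -0.6 0 0; 0.36 0 -0.6 0 0; 0.36 0 -0.6 0 0; 0.36 0 -0.6 0 0; 0.36 0 -0.6 0 0; 0.36 0 -0.6 0 0; 0.36 0 -0.6 0 0; 0.36 0 -0.6 0 0; 0.36 0 -0.6 0 0; 0.36 0 -0.6 0 0; 0.36 0 -0.6 0 0; 0.36 0 -0.4 0 0; 0.36 0 -0.2 0 0; 0.36 0 0 0 0' 20
python3 - <<'E'
from geo import *
from look import *
st()
a=snap('side','s5')[100:260,180:400]; b=snap('top','t5')[140:300,180:400]
cv2.imwrite('pics/c5.png',cv2.resize(np.hstack([a,b])[:,:,::-1],None,fx=1.8,fy=1.8,interpolation=cv2.INTER_CUBIC))
E
```

```text
clock: 21.05
tcp_pos: [591.2, -65.0, 94.9]
orientation: [[-0.001, -0.043, -0.999], [0.001, -0.999, 0.043], [-1.0, -0.001, 0.001]]
wrist_force: [-0.0, -0.8, 0.4]
width: 30.5
t 21.05 rig [198.86 142.15  94.92] w 30.5 F [-0.02 -0.77  0.41] Frig [0.77 0.02 0.41]
```

View pics/c5.png

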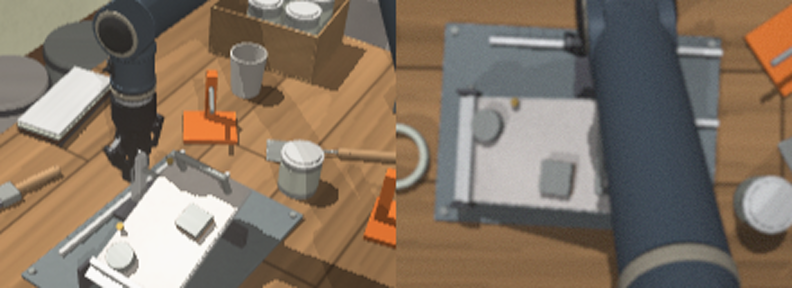

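```bash
python3 -m creep '0.36 0 -0.3 0 0; 0.36 0 -0.3 0 0; 0.36 0 -0.3 0 0; 0.36 0 -0.2 0 0; 0.36 0 -0.1 0 0; 0.36 0 -0.1 0 0';python3 -c "
from geo import *
st()"
python3 -m creep '0.36 0 -0.1 0 0; 0.36 0 -0.1 0 0; 0.36 0 -0.1 0 0';python3 -c "
from geo import *
st()"
```

```text
clock: 21.75
tcp_pos: [591.8, -52.8, 94.8]
orientation: [[-0.0, -0.043, -0.999], [-0.0, -0.999, 0.043], [-1.0, 0.0, 0.0]]
wrist_force: [-0.3, -2.5, 0.3]
width: 30.6
t 21.75 rig [186.65 142.2   94.84] w 30.6 F [-0.34 -2.54  0.27] Frig [ 2.55 -0.23  0.27]
clock: 22.05
tcp_pos: [591.9, -49.8, 94.8]
orientation: [[-0.0, -0.043, -0.999], [-0.0, -0.999, 0.043], [-1.0, 0.0, 0.0]]
wrist_force: [-0.1, -2.5, -1.5]
width: 30.6
t 22.05 rig [183.63 142.17  94.82] w 30.6 F [-0.08 -2.48 -1.51] Frig [ 2.48  0.03 -1.51]
```

```bash
python3 -m creep '0.36 0 -0.1 0 0; 0.36 0 -0.1 0 0';python3 -c "
from geo import *
st()"
python3 -m creep '0.36 0 -0.1 0 0; 0.36 0 -0.1 0 0';python3 -c "
from geo import *
st()"
```

```text
clock: 22.25
tcp_pos: [592.1, -47.7, 94.8]
orientation: [[-0.0, -0.043, -0.999], [0.0, -0.999, 0.043], [-1.0, 0.0, 0.0]]
wrist_force: [-0.3, -2.0, -0.7]
width: 30.7
t 22.25 rig [181.52 142.25  94.83] w 30.7 F [-0.33 -1.97 -0.66] Frig [ 1.99 -0.25 -0.66]
clock: 22.45
tcp_pos: [592.2, -45.7, 94.9]
orientation: [[-0.0, -0.043, -0.999], [0.0, -0.999, 0.043], [-1.0, 0.0, 0.0]]
wrist_force: [-1.4, -2.8, -1.4]
width: 30.7
t 22.45 rig [179.53 142.31  94.85] w 30.7 F [-1.36 -2.78 -1.38] Frig [ 2.83 -1.24 -1.38]
```

```bash
for i in 1; do python3 -m creep '0.36 0 -0.1 0 0; 0.36 0 -0.05 0 0; 0.36 0 -0.05 0 0' >/dev/null;python3 -c "
from geo import *
st()"; python3 -m creep '0.36 0 -0.05 0 0; 0.36 0 -0.05 0 0' >/dev/null;python3 -c "
from geo import *
st()"; python3 -m creep '0.36 0 -0.05 0 0; 0.36 0 -0.05 0 0' >/dev/null;python3 -c "
from geo import *
st()"; done
```

```text
t 22.75 rig [177.55 142.36  94.87] w 30.9 F [-0.88 -1.71 -1.54] Frig [ 1.74 -0.8  -1.54]
t 22.95 rig [176.61 142.4   94.91] w 30.7 F [-0.89 -1.89 -1.36] Frig [ 1.92 -0.81 -1.36]
t 23.15 rig [175.62 142.41  94.91] w 30.8 F [-0.56 -2.92 -1.58] Frig [ 2.94 -0.43 -1.58]
```

```bash
python3 -m creep '0.36 0 -0.05 0 0; 0.36 0 -0.05 0 0' >/dev/null;python3 -c "
from geo import *
st()"
```

```text
t 23.35 rig [174.61 142.39  94.91] w 31.0 F [-1.14 -1.22 -1.24] Frig [ 1.27 -1.08 -1.24]
```

```bash
python3 -m creep '0.36 0 -0.05 0 0; 0.36 0 -0.05 0 0' >/dev/null;python3 -c "
from geo import *
st()"
```

```text
t 23.55 rig [173.6  142.4   94.92] w 30.5 F [-1.12 -2.25 -1.45] Frig [ 2.3  -1.02 -1.45]
```

```bash
python3 -m creep '0.36 0 -0.05 0 0; 0.36 0 -0.05 0 0' >/dev/null;python3 -c "
from geo import *
st()"
```

```text
t 23.75 rig [172.62 142.38  94.92] w 30.4 F [-0.99 -2.42 -0.65] Frig [ 2.46 -0.89 -0.65]
```

```bash
python3 -m creep '0.36 0 -0.05 0 0; 0.36 0 -0.05 0 0' >/dev/null;python3 -c "
from geo import *
st()"
```

```text
t 23.95 rig [171.62 142.4   94.92] w 30.6 F [-0.71 -2.19 -0.71] Frig [ 2.22 -0.62 -0.71]
```

```bash
python3 -m creep '0.36 0 -0.05 0 0; 0.36 0 -0.05 0 0' >/dev/null;python3 -c "
from geo import *
st()"
```

```text
t 24.15 rig [170.6  142.38  94.91] w 30.5 F [-0.73 -1.01 -0.46] Frig [ 1.04 -0.69 -0.46]
```

```bash
python3 -m creep '0.36 0 -0.05 0 0; 0.36 0 -0.05 0 0' >/dev/null;python3 -c "
from geo import *
st()"
```

```text
t 24.35 rig [169.6  142.37  94.9 ] w 30.9 F [-1.18 -1.52 -1.12] Frig [ 1.57 -1.11 -1.12]
```

```bash
python3 -m creep '0.36 0 -0.05 0 0; 0.36 0 -0.05 0 0' >/dev/null;python3 -c "
from geo import *
st()"
```

```text
t 24.55 rig [168.61 142.4   94.89] w 30.6 F [-1.83 -2.01 -0.61] Frig [ 2.09 -1.75 -0.61]
```

```bash
python3 -m creep '0.36 0 -0.05 0 0; 0.36 0 -0.05 0 0' >/dev/null;python3 -c "
from geo import *
st()"
```

```text
t 24.75 rig [167.64 142.39  94.92] w 31.0 F [-0.33 -1.58 -1.78] Frig [ 1.59 -0.26 -1.78]
```

```bash
python3 -m creep '0.36 0 -0.05 0 0; 0.36 0 -0.05 0 0' >/dev/null;python3 -c "
from geo import *
st()"
```

```text
t 24.95 rig [166.59 142.38  94.91] w 30.7 F [-1.   -1.92 -1.14] Frig [ 1.96 -0.92 -1.14]
```

```bash
python3 -m creep '0.36 0 -0.05 0 0; 0.36 0 -0.05 0 0' >/dev/null;python3 -c "
from geo import *
st()"
```

```text
t 25.15 rig [165.59 142.39  94.93] w 30.5 F [-1.51 -2.22 -0.49] Frig [ 2.29 -1.41 -0.49]
```

```bash
python3 -m creep '0.36 0 -0.05 0 0; 0.36 0 -0.05 0 0' >/dev/null;python3 -c "
from geo import *
st()"
```

```text
t 25.35 rig [164.65 142.41  94.92] w 30.9 F [-2.33 -2.51 -1.79] Frig [ 2.61 -2.22 -1.79]
```

```bash
python3 -m creep '0.36 0 -0.05 0 0; 0.36 0 -0.05 0 0' >/dev/null;python3 -c "
from geo import *
st()"
```

```text
t 25.55 rig [163.61 142.41  94.94] w 30.5 F [ 0.01 -1.65 -1.57] Frig [ 1.65  0.08 -1.57]
```

```bash
python3 -m creep '0.36 0 -0.05 0 0; 0.36 0 -0.05 0 0' >/dev/null;python3 -c "
from geo import *
st()"
```

```text
t 25.75 rig [162.64 142.39  94.91] w 30.8 F [-0.97 -2.13 -1.4 ] Frig [ 2.17 -0.88 -1.4 ]
```

```bash
python3 -m creep '0.36 0 -0.05 0 0; 0.36 0 -0.05 0 0' >/dev/null;python3 -c "
from geo import *
st()"
```

```text
t 25.95 rig [161.62 142.4   94.9 ] w 31.0 F [-1.02 -2.33 -0.69] Frig [ 2.38 -0.92 -0.69]
```

```bash
python3 -m creep '0.36 0 -0.05 0 0; 0.36 0 -0.05 0 0' >/dev/null;python3 - <<'E'
from geo import *
from look import *
st()
a=snap('side','s6')[120:260,190:370]
cv2.imwrite('pics/c6.png',cv2.resize(a[:,:,::-1],None,fx=4,fy=4,interpolation=cv2.INTER_CUBIC))
print((proj('side',rig2w(RIG,[(165,142,130),(165,142,100),(165,55,100)]))-[190,120])*4)
E
```

```text
t 26.15 rig [160.6  142.41  94.94] w 30.5 F [-1.39 -2.   -1.37] Frig [ 2.06 -1.3  -1.37]
[[233.15 283.04]
 [234.5  312.31]
 [322.06 359.87]]
```

View pics/c6.png

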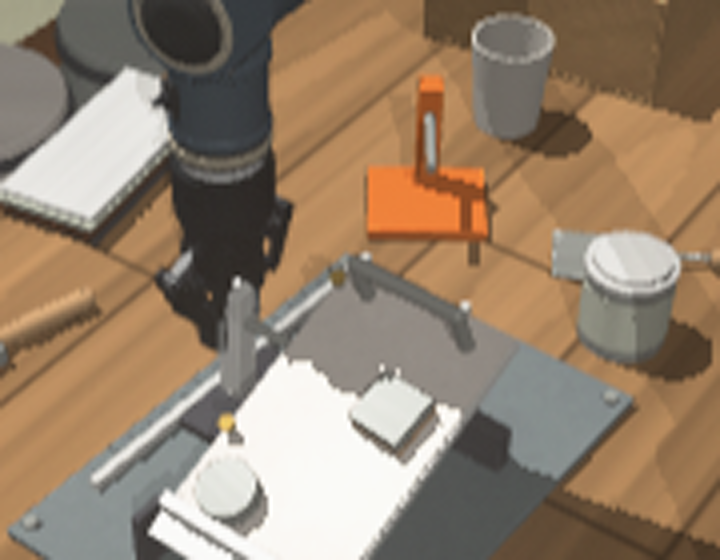

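The post top shows at (238,283) against a predicted 233, and the nose is going in under the ramp's edge. No contact is felt yet (about 2 N of sliding friction), so I'll continue.

```bash
python3 -m creep '0.36 0 -0.05 0 0; 0.36 0 -0.05 0 0' >/dev/null;python3 -c "
from geo import *
st()"
```

```text
t 26.4 rig [159.64 142.43  94.95] w 30.9 F [-0.46 -2.   -0.96] Frig [ 2.01 -0.37 -0.96]
```

```bash
python3 -m creep '0.36 0 -0.05 0 0; 0.36 0 -0.05 0 0' >/dev/null;python3 -c "
from geo import *
st()"
```

```text
t 26.6 rig [158.64 142.41  94.92] w 30.9 F [-1.24 -2.13 -0.78] Frig [ 2.18 -1.15 -0.78]
```

```bash
python3 -m creep '0.36 0 -0.05 0 0; 0.36 0 -0.05 0 0' >/dev/null;python3 -c "
from geo import *
st()"
```

```text
t 26.8 rig [157.6  142.41  94.94] w 31.0 F [-0.29 -1.39 -1.55] Frig [ 1.4  -0.23 -1.55]
```

```bash
python3 -m creep '0.36 0 -0.05 0 0; 0.36 0 -0.05 0 0' >/dev/null;python3 -c "
from geo import *
st()"
```

```text
t 27.0 rig [156.62 142.42  94.96] w 31.1 F [-0.52 -1.48 -2.18] Frig [ 1.5  -0.46 -2.18]
```

```bash
python3 -m creep '0.36 0 -0.05 0 0; 0.36 0 -0.05 0 0' >/dev/null;python3 -c "
from geo import *
st()"
```

```text
t 27.2 rig [155.91 142.37  94.92] w 30.9 F [-0.18 -3.32 -1.33] Frig [ 3.32 -0.04 -1.33]
```

Contact is starting: the tool moved only 0.7 of 1.0 mm and the force rose. I'll use smaller steps.

```bash
python3 -m creep '0.36 0 -0.03 0 0; 0.36 0 0 0 0' >/dev/null;python3 -c "
from geo import *
st()"
```

```text
t 27.4 rig [155.84 142.37  94.92] w 30.6 F [-0.9  -3.09 -0.76] Frig [ 3.13 -0.77 -0.76]
```

```bash
python3 -m creep '0.36 0 -0.03 0 0; 0.36 0 0 0 0' >/dev/null;python3 -c "
from geo import *
st()"
```

```text
t 27.6 rig [155.66 142.37  94.93] w 31.0 F [-0.89 -4.83 -1.04] Frig [ 4.86 -0.68 -1.04]
```

```bash
python3 -m creep '0.36 0 -0.03 0 0; 0.36 0 0 0 0' >/dev/null;python3 -c "
from geo import *
st()"; python3 -m creep '0.36 0 0 0 0' >/dev/null;python3 -c "
from geo import *
st()"
```

```text
t 27.8 rig [155.52 142.33  94.9 ] w 30.6 F [-0.68 -4.89 -0.54] Frig [ 4.92 -0.47 -0.54]
t 27.9 rig [155.51 142.33  94.91] w 30.8 F [-1.12 -4.47 -0.99] Frig [ 4.51 -0.92 -0.99]
```

```bash
python3 -m creep '0.36 0 -0.03 0 0; 0.36 0 0 0 0' >/dev/null;python3 -c "
from geo import *
st()"; python3 -m creep '0.36 0 0 0 0' >/dev/null;python3 -c "
from geo import *
st()"
```

```text
t 28.1 rig [155.46 142.33  94.9 ] w 30.7 F [-1.62 -5.26  0.05] Frig [ 5.32 -1.4   0.05]
t 28.2 rig [155.44 142.32  94.9 ] w 30.7 F [-0.93 -5.86 -1.51] Frig [ 5.9  -0.68 -1.51]
```

Total is about 5.6 N, roughly 3.5 N above sliding. Now I'll back off to centre, open, and look before lifting.

```bash
python3 -m creep '0.36 0 0.03 0 0; 0.36 0 0.05 0 0; 0.36 0 0.07 0 0; 0.36 0 0.1 0 0; 0.36 0 0.1 0 0; 0.36 0 0.1 0 0; 0.36 0 0.1 0 0; 0.36 0 0 0 0; 0.5 0 0 0 0; 0.65 0 0 0 0; 0.65 0 0 0 0; 0.65 0 0 0 0' >/dev/null;python3 - <<'E'
from geo import *
from look import *
st()
a=snap('side','s7')[120:260,190:370]
cv2.imwrite('pics/c7.png',cv2.resize(a[:,:,::-1],None,fx=4,fy=4,interpolation=cv2.INTER_CUBIC))
E
```

```text
t 29.4 rig [159.92 142.45  94.95] w 55.7 F [-1.17 -0.1   1.18] Frig [ 0.15 -1.16  1.18]
```

View pics/c7.png

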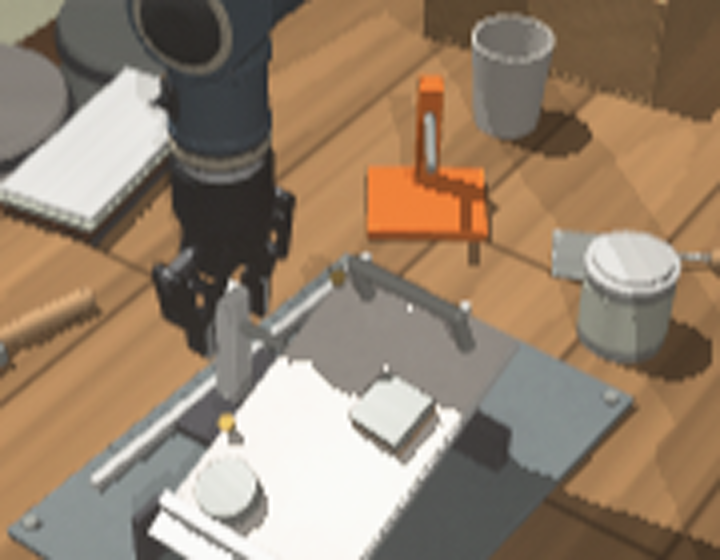

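```bash
python3 -m creep '0.65 -0.5 0 0 0; 0.65 -1 0 0 0; 0.65 -2 0 0 0; 0.65 -2 0 0 0; 0.65 -2 0 0 0; 0.65 -2 0 0 0; 0.65 -2 0 0 0; 0.65 -1 0 0 0; 0.65 0 0 0 0; 0.65 0 0 0 0' >/dev/null;python3 - <<'E'
from geo import *
from look import *
st()
a=snap('side','s8')[120:260,190:370]
cv2.imwrite('pics/c8.png',cv2.resize(a[:,:,::-1],None,fx=4,fy=4,interpolation=cv2.INTER_CUBIC))
E
```

```text
t 30.45 rig [159.98 141.99 219.56] w 55.7 F [ 0.03  0.34 -0.3 ] Frig [-0.34  0.02 -0.3 ]
```

View pics/c8.png

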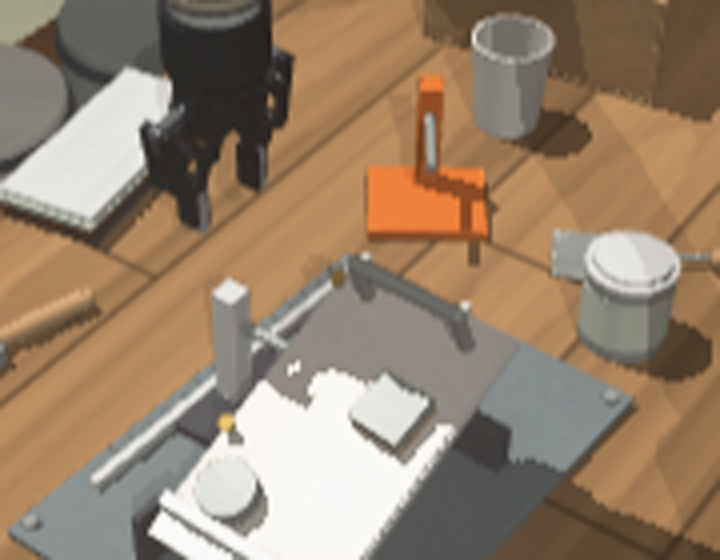

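```bash
python3 -c "
from workcell import ctrl
ctrl.job_done(); print(ctrl.state()['clock'])"
```

```text
the job is handed in; nothing more can be done
the job is handed in; nothing more can be done
```

I handed the job in at about 30 s of the 72 s. No verdict was reported.

- **Tilt:** I raised the ramp by its handle in steps of about 0.02 rad. At about 0.395 rad the disc slipped and slid to the foot bar. I held there, took the arm's load off the handle and let go. The ramp stayed at that angle.
- **Marker:** I slid it with one finger against the post. Sliding took about 2 N. I felt contact with the post at about x = 161 mm from the hinge. That puts the nose about 15.5 mm square below the ramp's underside, inside the 11 to 21 mm range. I pressed to about 5.6 N in all, about 3.5 N above sliding, then backed off, opened and lifted clear.
- **Last checks:** The final picture shows the disc at the foot bar, the block still up, the marker upright in its track with its nose under the ramp's edge, and the gripper clear of everything. The wrist force read about zero.
- **Not confirmed:** I could not measure the nose's contact force directly, neither while pressing nor after letting go. I inferred it from the push force and the tool stalling. The wrist force also wavered by about 0.7 N. The detector sometimes mistook other objects for the disc and the block, so I relied on the pictures for their positions.

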